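# Run the press roller up its loading rest and close the keeper

### The arm

A 6-joint arm with a two-finger parallel gripper is mounted at the origin on a cart in front of the work surface, level with it; the furniture and walls round the work are solid. World frame = base frame: x ahead of the robot, y to its left, z up, the work surface at z = 0. Lengths are in m, angles in rad, forces in N, time in s.
With the tool pointing down it reaches from about 0.3 to 0.775 m from the base axis. Payload 14.6 kg.
Tool frame: the origin (TCP) lies midway between the tips of the shut fingers; the grasp point (between the pads) lies 19 mm behind it; z points along the fingers, y is the line along which they close (so a half turn about z gives the same grasp; the last joint's range is limited). The gripper opens to 94 mm and grips with 3 to 60 N. Pads are 16 mm wide; open, the fingers measure 119 mm over their backs; the gripper's body (75 mm by 177 mm) begins 78 mm behind the grasp point.
Start: joints at [-1.356, 0.3, 1.521, -0, 1.321, -0.067], TCP at [0.153, -0.528, 0.205] pointing down, gripper open.
Joint ranges: [-3.03, 3.03], [-0.79, 2.21], [0.23, 2.52], [-1.04, 4.18], [0, 3.07], [-2.55, 2.55]. Speed limits (rad/s): [2.22, 2.22, 2.57, 3.14, 3.14, 3.14].

### API

Orientations are given as [roll, pitch, yaw] about the fixed x, y, z axes, in that order (R = Rz(yaw) Ry(pitch) Rx(roll)).
In Python, from station import ctrl gives the robot as it stands. The module is installed in compiled form; this text tells all that it offers.
- The arm moves only by the tool servo_tool, never from a script. Its argument "plan" is a list of rows, each a list of 7 numbers: the opening in per cent of the stroke, from 0 (shut) to 100 (fully open), then the shift along the tool's x, y, z in m, then the turn, a rotation vector about the tool's x, y, z in rad. A call has exactly 8 rows; each row shifts and turns the commanded pose from where the row before left it, along the tool's axes as they then stand; what a row does not reach is not made up. A row lasts 1/8 s, in which the tool goes at most 62.5 mm and 10.7 degrees, less where a joint would pass 70% of its speed; a pose out of reach is approached as far as the arm can. A call with a gripper value outside its range is refused whole. The fingers move at their own pace and stop on an object; "force" is the grip in N (left out, the last holds). Time passes only in rows, so rows that do not move let the fingers close, or fill a call up. It gives the time, the measured TCP pose, the force, the opening and the grip force at its end, in the units of the state.
- ctrl.get_obs(): the state, without advancing time (a new reading comes with each control period).
- ctrl.camera(name): name is "scene" or "top" or "wrist"; returns a dict with "pixels" (400x640x3 uint8, red, green, blue), "z_map" (400x640 float32, m along the optical axis (not along the pixel's ray), 0 where there is no reading), "mtx" (3x3 intrinsics, pixels), "pose" (4x4, takes a point from camera to world coordinates). Camera axes: x right, y up, looking along -z (the intrinsics and any distortion apply to the point x, -y, -z); pixel columns grow to the right and rows downward; lengths in m; the calibration is good to about 2 mm. A picture is of the moment at which its call begins.
- ctrl.hand_in(): hands the job in; it is judged then, once.
The state is a dict: "time_s": time; "qpos": joint angles; "joint_vel": joint speeds; "tau": joint torques, N m; "ee_pos": TCP position; "eef_rot": TCP orientation; "force": force on the tool from outside, world axes, zero at the start; "moment": the same for the moment, N m; "grip_width": finger opening in m; "grip_force": force on a finger pad.
Only numpy, scipy, OpenCV 4.12 (cv2) and the standard library are available. Lean on these libraries where they do the work, as an engineer would, in place of code of your own. Each camera call takes 0.05 s, during which the arm holds its last target. There are 200 camera calls.

### The job

Push the metal roller up the sloping loading rest with your fingers, slowly and staying behind it so that it never runs back down, until it drops into the seat against the end stop. Then push the hinged keeper bar across the track behind it, as far as it swings. Only push: do not lift or carry the roller, and leave the other things standing where they are.

Things in the scene. Friction and masses are not known exactly. Their poses are not given: they have to be found in the camera images.
- rest: Aluminium loading rest fixed to the bench, 232 x 150 x 67 mm, with a grey track 100 mm wide between side cheeks (10 mm thick, tops 12 mm above the track). Origin on the bench (z = 0) under the track's middle line; x points up the track to the end stop, y to the left, z up. Low rear lip (top z 0.019) at x = -0.113 to -0.107, then a level run-in, track height 0.014, up to the slope.
- slope_foot (a point): Foot of the slope on the track's middle line: x = -0.03, z = 0.014 in the rest's frame. From here the track climbs at 9 degrees to the crest. On the slope the roller rolls back freely when let go.
- slope_crest (a point): Crest, top of the slope: x = 0.055, z = 0.028 in the rest's frame. Beyond it the track falls 12 degrees (the seat) to the end stop, an upright plate with its face at x = 0.0938, top z 0.067.
- seat (a point): Where the middle of the roller's axis lies when seated against the stop: x = 0.074, z = 0.0445 in the rest's frame. Once its axis has passed x = 0.06 the roller runs down into the seat and stays by itself.
- roller: Loose smooth steel cylinder, 40 mm diameter, 90 mm long, an 8 mm journal 8 mm long at each end (106 mm overall), about 0.35 kg, slippery. Origin: middle of its axis; its y axis is the cylinder's axis, lying across the track; x and z turn as it rolls. Starts at rest on the level run-in, x = -0.068 to -0.042, z = 0.034 in the rest's frame.
- keeper (a joint): Keeper bar angle (rad). 0: bar beside the track, pointing along the rest's -x; negative: swung away from the track; grows as it swings in, to its end at 1.57, bar along the rest's -y, square behind the seated roller. Dark steel bar 85 mm long from the hinge, 8 mm wide, z 0.046 to 0.062. Turns stiffly (0.5 N at its end), stays where left. Starts at -0.4 to 0.1.
- keeper_hinge (a point): Hinge axis of the keeper at the bar's mid-height, at x = 0.048, y = 0.075, z = 0.054 in the rest's frame (the left side of the track).
- keeper_end (a point): Middle of the keeper bar's free end, 85 mm from the hinge, at the bar's mid-height.
- brass_weight: Bystander: brass weight with a knob, 29 mm wide, 40 mm high, standing on the bench some way to the left of the rest. Origin under its centre.
- cork: Bystander: cork stopper, 25 mm wide, 38 mm high, standing on the bench to the left of the keeper. Origin under its centre.
- press_foot: Bystander: steel press foot, a 45 mm disc with a stem, 40 mm high, standing beyond the end stop. Origin under its centre.
Mind the look-alikes: they are no part of the job. Several things have the shape of the roller; the one meant has the colours described above.

How it is judged:
On the way, in this order (a step that is already met when the one before it is completed fails the run):
1. the roller rests in its seat against the end stop, the keeper still open (x of roller in the frame of rest above 0.07 m and z of roller in the frame of rest below 0.048 m and linear speed of roller below 0.03 m/s and value of joint keeper below 0.8 rad), for 0.2 s.
2. the keeper bar is swung across behind the roller (value of joint keeper above 1.45 rad), for 0.2 s.
At the end, for the whole second after the job is handed in: The roller rests in the seat, its axis within 4 mm of the seated place along and above the track and square to it within 0.1 rad, and the keeper bar stands across the track at 1.45 rad or more (x of roller in the frame of rest between 0.07 and 0.078 m and z of roller in the frame of rest between 0.04 and 0.048 m and angle between the y axis of roller and the y axis of rest, either way round below 0.1 rad and linear speed of roller below 0.02 m/s and value of joint keeper above 1.45 rad); the robot touches nothing.
It fails at once if the roller ran freely on the slope: faster than 0.18 m/s with no finger on it (x of roller in the frame of rest between -0.03 and 0.052 m and linear speed of roller above 0.18 m/s and not (contact force between roller and the fingers above 0.02 N)).
It fails at once if the roller was lifted off the track by more than about 10 mm, or left it (z of roller in the frame of rest above 0.059 m or (x of roller in the frame of rest below -0.04 m and z of roller in the frame of rest above 0.046 m) or z of roller in the frame of rest below 0.028 m).
It fails at once if the brass weight, the cork or the press foot was moved by more than 10 mm or tipped (distance of any of brass_weight, cork, press_foot from where it was at the start of the episode above 0.01 m or angle between any of brass_weight, cork, press_foot's own z axis and vertical above 0.5 rad).
It also fails if it takes over 61 s, if anything falls off the work surface, if the arm or the gripper's body presses on something with over 40 N, if the wrist force passes 120 N, or if a joint passes its speed limit or range.

## Working session

There is one attempt and no reset: what is moved stays moved. The work goes in short steps, Python scripts to look and compute and a tool call to move; the robot and the scene stay as the last step left them, time stands still between calls to the robot, and variables do not carry over. Pictures are saved under pics/ and viewed, at most 10 in all, crops included, and the job is handed in when it is done.

Besides the shell and the picture viewer there is one more tool, called after "Emit:" as name(argument=value, ...), one argument or row to a line, values as JSON. servo_tool: Moves the arm, as the interface text tells. Its arguments: {"type":"object","properties":{"plan":{"type":"array","items":{"type":"array","items":{"type":"number"}}},"force":{"type":"number"}},"required":["plan"]}

```bash
mkdir -p pics; cat > h.py <<'E'
import numpy as np, cv2
from station import ctrl
def snap(n):
    return ctrl.camera(n)
def pts(c):
    K=c["mtx"];P=c["pose"];z=c["z_map"]
    v,u=np.mgrid[0:400,0:640]
    X=np.stack([(u-K[0,2])/K[0,0]*z,-(v-K[1,2])/K[1,1]*z,-z],-1)
    return X@P[:3,:3].T+P[:3,3]
E
python3 - <<'E'
from h import *
for n in ("scene","top"):
    c=snap(n); cv2.imwrite(f"pics/{n}0.png",c["pixels"][...,::-1]); np.savez(f"{n}0.npz",**c)
    print(n,c["mtx"].round(1).tolist(),c["pose"].round(3).tolist(),(c["z_map"]>0).mean())
print(ctrl.get_obs())
E
```

```text
scene [[506.8, 0.0, 325.9], [0.0, 506.8, 198.8], [0.0, 0.0, 1.0]] [[-0.732, 0.484, -0.479, 0.121], [-0.681, -0.531, 0.504, 0.918], [-0.01, 0.695, 0.719, 0.681], [0.0, 0.0, 0.0, 1.0]] 0.99604296875
top [[360.9, 0.0, 321.2], [0.0, 360.9, 199.3], [0.0, 0.0, 1.0]] [[-0.019, 0.998, -0.067, 0.494], [-1.0, -0.018, 0.017, 0.485], [0.015, 0.067, 0.998, 0.907], [0.0, 0.0, 0.0, 1.0]] 0.99598828125
{'time_s': 0.1, 'qpos': array([-1.35561207e+00,  3.00413182e-01,  1.52147176e+00, -1.02784333e-05,
        1.32069984e+00, -6.65519586e-02]), 'joint_vel': array([-9.00260603e-04, -1.43094453e-03, -1.55598082e-03, -3.50742992e-05,
       -2.18179946e-05, -6.00637970e-04]), 'tau': array([-1.15995008e-03, -5.32644868e+01, -3.53285229e+01,  7.09000672e-02,
        2.34696642e-02, -5.43078534e-05]), 'ee_pos': array([ 0.15288677, -0.52809815,  0.20496434]), 'eef_rot': array([-3.14060206e+00, -5.60449793e-05,  2.81738735e-01]), 'force': array([-0.41049337,  0.07273992,  0.47590912]), 'moment': array([ 0.03216091, -0.04467478, -0.01357686]), 'grip_force': 0.0, 'grip_width': 0.0942089634460786}
```

View pics/scene0.png

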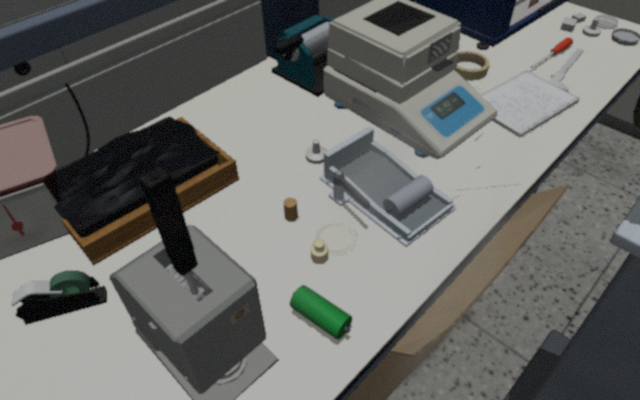

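View pics/top0.png

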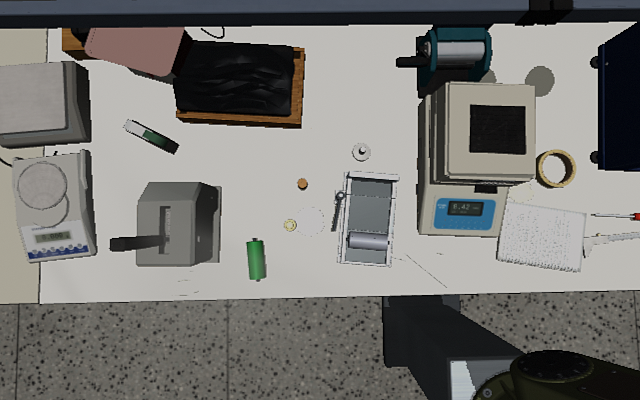

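Candidates for the roller: the grey cylinder on the rest at scene (408,194) / top (368,241), the green cylinder at scene (320,311) / top (256,259), and the roll in the teal dispenser at scene (318,38). The grey steel one on the track matches the description. Next I measure the rest and take the close crop.

```bash
python3 - <<'E'
from h import *
t=dict(np.load("top0.npz")); s=dict(np.load("scene0.npz"))
for n,c,(a,b,d,e) in (("top",t,(150,280,280,440)),("scene",s,(120,250,270,470))):
    X=pts(c)[a:b,d:e].reshape(-1,3)
    print(n,"bench z",np.median(X[abs(X[:,2])<.01,2]))
    print(np.histogram(X[:,2],bins=np.arange(-.01,.1,.005)))
    roi=(X[:,2]>.008)&(X[:,2]<.08)
    np.save(n+"_X.npy",X[roi])
crop=s["pixels"][120:250,270:470,::-1]
crop2=t["pixels"][165:275,320:420,::-1]
A=cv2.resize(crop,(720,468),interpolation=cv2.INTER_CUBIC)
cv2.imwrite("pics/crop_s.png",A)
cv2.imwrite("pics/crop_t.png",cv2.resize(crop2,(540,594),interpolation=cv2.INTER_CUBIC))
# rest outline in top depth: height mask
P=pts(t); m=((P[...,2]>.008)&(P[...,2]<.08)).astype(np.uint8); m[:150]=0;m[280:]=0;m[:,:325]=0;m[:,412:]=0
n,l,st,ce=cv2.connectedComponentsWithStats(m); print(st,ce)
E
```

```text
top bench z -0.0005238096604827103
(array([  37, 8481, 4881,  276,  791,  804, 1069,  740,  202,  442,  173,
        309,  475,  198,  354,  398,  143,  131,  140,  135,  149]), array([-0.01 , -0.005,  0.   ,  0.005,  0.01 ,  0.015,  0.02 ,  0.025,
        0.03 ,  0.035,  0.04 ,  0.045,  0.05 ,  0.055,  0.06 ,  0.065,
        0.07 ,  0.075,  0.08 ,  0.085,  0.09 ,  0.095]))
scene bench z 0.0005825777023920065
(array([   0, 5033, 9667,  723, 1006, 1187, 1365, 1391,  574,  797,  534,
        564,  987,  538,  642,  606,  197,   89,    7,    0,    0]), array([-0.01 , -0.005,  0.   ,  0.005,  0.01 ,  0.015,  0.02 ,  0.025,
        0.03 ,  0.035,  0.04 ,  0.045,  0.05 ,  0.055,  0.06 ,  0.065,
        0.07 ,  0.075,  0.08 ,  0.085,  0.09 ,  0.095]))
[[     0      0    640    400 251025]
 [   353    150     18     11    158]
 [   333    171     67     96   4813]
 [   344    187      1      1      1]
 [   339    190      1      1      1]
 [   342    217      1      1      1]
 [   338    259      1      1      1]] [[318.55764964 199.17958769]
 [361.34177215 154.18987342]
 [367.25763557 217.68730522]
 [344.         187.        ]
 [339.         190.        ]
 [342.         217.        ]
 [338.         259.        ]]
```

View pics/crop_t.png

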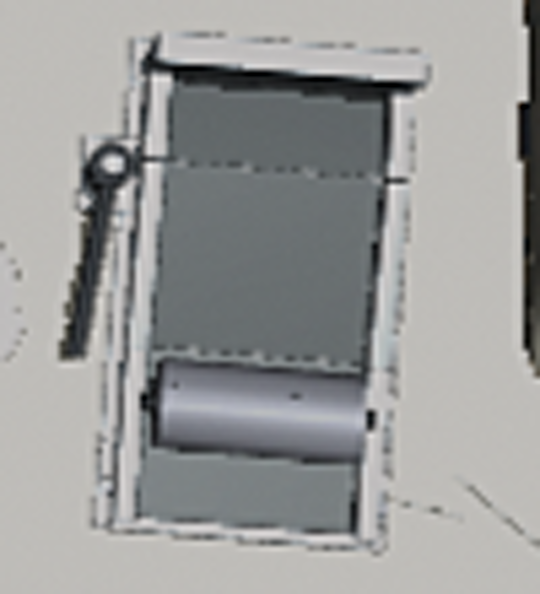

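View pics/crop_s.png

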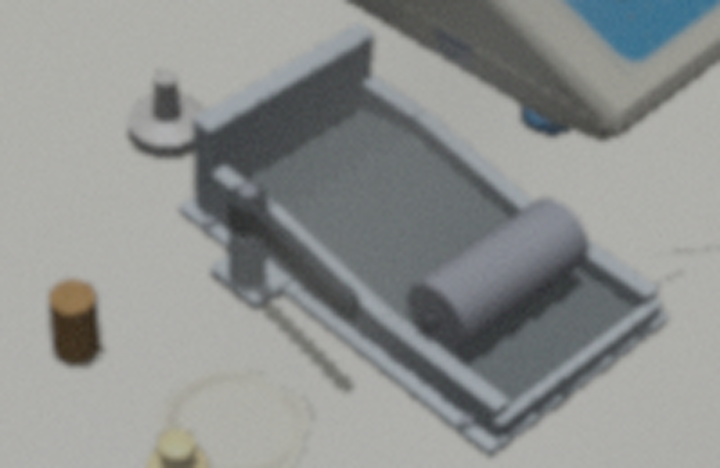

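The crops confirm the plain grey cylinder lying near the lip (crop_t axis from (150,402) to (370,420), scale 5.4). The keeper is open: hinge at crop (112,163), free end at (72,355).

```bash
cat >> h.py <<'E'
def ray(c,u,v,z):
    K=c["mtx"];P=c["pose"]
    d=P[:3,:3]@np.array([(u-K[0,2])/K[0,0],-(v-K[1,2])/K[1,1],-1])
    return P[:3,3]+d*(z-P[2,3])/d[2]
E
python3 - <<'E'
from h import *
t=dict(np.load("top0.npz")); s=dict(np.load("scene0.npz"))
ct=lambda x,y,z:ray(t,320+x/5.4-.4,165+y/5.4-.4,z)
cs=lambda x,y,z:ray(s,270+x/3.6-.4,120+y/3.6-.4,z)
q={}
q["stopfaceL"]=ct(158,68,.067);q["stopfaceR"]=ct(425,87,.067)
q["lipL"]=ct(135,521,.019);q["lipR"]=ct(357,532,.019)
q["hinge"]=ct(112,163,.07);q["kend"]=ct(72,355,.054)
q["rolL"]=ct(150,402,.034);q["rolR"]=ct(371,420,.034)
q["crestL"]=ct(166,160,.028);q["crestR"]=ct(385,178,.028)
q["footL"]=ct(152,348,.014);q["footR"]=ct(365,365,.014)
q["s_stopL"]=cs(200,118,.067);q["s_stopR"]=cs(362,30,.067)
for k,v in q.items(): print(k,v.round(4))
a=np.arctan2(*(q["lipR"]-q["lipL"])[[0,1]]); 
# clouds
for n,c in (("top",t),("scene",s)):
    X=pts(c).reshape(-1,3)
    lo=.33;L=X[(X[:,0]>.28)&(X[:,0]<.60)&(X[:,1]>.25)&(X[:,1]<.48)]
    st=L[(L[:,2]>.062)&(L[:,2]<.072)&(L[:,0]>.45)]
    print(n,len(st),"stop",st.mean(0).round(4) if len(st) else 0, np.percentile(st,[2,98],axis=0).round(4).tolist())
    ro=L[(L[:,2]>.047)&(L[:,2]<.058)&(L[:,0]<.43)]
    cc=ro.mean(0);u,sv,vt=np.linalg.svd((ro-cc)[:,:2]);print("roller",cc.round(4),vt[0].round(3),len(ro))
E
```

```text
stopfaceL [0.6011 0.4047 0.067 ]
stopfaceR [0.5909 0.2886 0.067 ]
lipL [0.4013 0.4155 0.019 ]
lipR [0.3943 0.315  0.019 ]
hinge [0.5598 0.4259 0.07  ]
kend [0.4773 0.4441 0.054 ]
rolL [0.4554 0.4087 0.034 ]
rolR [0.4455 0.31   0.034 ]
crestL [0.5641 0.3984 0.028 ]
crestR [0.5541 0.2991 0.028 ]
footL [0.479  0.4055 0.014 ]
footR [0.4694 0.308  0.014 ]
s_stopL [0.6133 0.4009 0.067 ]
s_stopR [0.598  0.2889 0.067 ]
top 136 stop [0.5666 0.3728 0.065 ] [[0.4822, 0.2865, 0.0622], [0.5998, 0.4419, 0.0691]]
roller [nan nan nan] [1. 0.] 0
scene 270 stop [0.5613 0.3821 0.0647] [[0.4799, 0.2893, 0.0621], [0.5996, 0.4444, 0.069]]
roller [0.4299 0.3332 0.047 ] [1. 0.] 1<stdin>:22: RuntimeWarning: Mean of empty slice.
  ret = um.true_divide(
```

```bash
python3 - <<'E'
from h import *
t=dict(np.load("top0.npz"));P=pts(t)
M=P[...,2].copy()
for zt in (.04,.1,.15,.2,.25):
    m=(M>zt)&(P[...,0]>.2)&(P[...,0]<.75)&(P[...,1]<.33)&(P[...,1]>-.6)
    m[295:]=False
    if m.any(): print(zt,P[m].min(0).round(3),P[m].max(0).round(3))
E
```

```text
0.04 [ 0.428 -0.282  0.04 ] [0.75  0.33  0.211]
0.1 [ 0.552 -0.252  0.1  ] [0.75  0.23  0.211]
0.15 [0.569 0.034 0.15 ] [0.75  0.227 0.211]
0.2 [0.573 0.04  0.2  ] [0.75  0.223 0.211]
```

Emit:
servo_tool(
  plan=[
    [60, 0, 0, -0.02, 0, 0, 0.126],
    [60, 0, 0, -0.02, 0, 0, 0.126],
    [60, 0, 0, -0.02, 0, 0, 0.126],
    [60, 0.037, -0.048, 0, 0, 0, 0],
    [60, 0.037, -0.048, 0, 0, 0, 0],
    [60, 0.037, -0.048, 0, 0, 0, 0],
    [60, 0.037, -0.048, 0, 0, 0, 0],
    [60, 0.037, -0.048, 0, 0, 0, 0],
  ],
)

```text
time_s: 1.1
ee_pos: [0.3611, -0.3055, 0.2654]
eef_rot: [-3.142, 0.0, -0.096]
force: [1.1, -1.1, 0.8]
grip_width: 0.0565
grip_force: 0.0
```

Emit:
servo_tool(
  plan=[
    [60, 0, -0.05, 0, 0, 0, 0],
    [60, 0, -0.05, 0, 0, 0, 0],
    [60, 0, -0.05, 0, 0, 0, 0],
    [60, 0, -0.05, 0, 0, 0, 0],
    [60, 0, -0.05, 0, 0, 0, 0],
    [60, 0, -0.05, 0, 0, 0, 0],
    [60, 0, -0.05, 0, 0, 0, 0],
    [60, 0, -0.05, 0, 0, 0, 0],
  ],
)

```text
time_s: 2.1
ee_pos: [0.3983, 0.0926, 0.2654]
eef_rot: [3.142, -0.0, -0.096]
force: [1.2, 0.1, 0.2]
grip_width: 0.0562
grip_force: 0.0
```

Emit:
servo_tool(
  plan=[
    [60, -0.002, -0.045, 0, 0, 0, 0],
    [60, -0.002, -0.045, 0, 0, 0, 0],
    [60, -0.002, -0.045, 0, 0, 0, 0],
    [60, -0.002, -0.045, 0, 0, 0, 0],
    [60, -0.002, -0.045, 0, 0, 0, 0],
    [60, 0, -0.045, 0.05, 0, 0, 0],
    [60, 0, 0, 0.06, 0, 0, 0],
    [60, 0, 0, 0.06, 0, 0, 0],
  ],
)

```text
time_s: 3.1
ee_pos: [0.4137, 0.3577, 0.0968]
eef_rot: [3.141, 0.0, -0.095]
force: [0.7, 0.4, -0.4]
grip_width: 0.0563
grip_force: 0.0
```

```bash
python3 - <<'E'
from h import *
c=snap("wrist");cv2.imwrite("pics/w1.png",c["pixels"][...,::-1]);np.savez("w1.npz",**c)
E
```

```text
(no output)
```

View pics/w1.png

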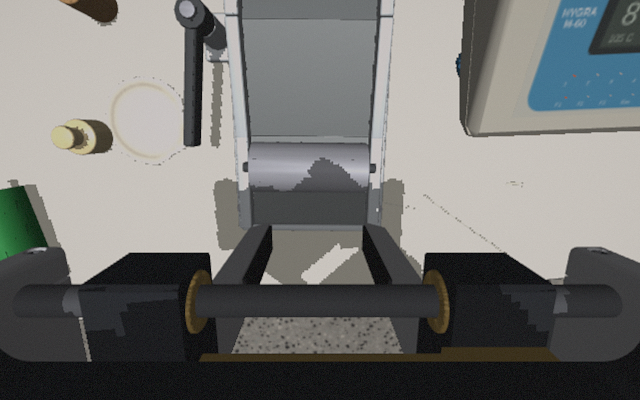

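Wrist picture: roller journals at (245,167) and (372,168), lip at row ~227, both fingertips (262,230) and (373,230) above the lip end, between the cheeks. I'll cross-check with rays.

```bash
python3 - <<'E'
from h import *
c=dict(np.load("w1.npz"));O=np.array([.5042,.3545]);a=-.096
X=np.array([np.cos(a),np.sin(a)]);Y=np.array([-X[1],X[0]])
f=lambda p:((p[:2]-O)@X).round(4).item()
for n,u,v,z in (("jL",245,167,.034),("jR",372,168,.034),("lipL",249,225,.019),("lipR",367,224,.019),("hinge",187,8,.07),("kend",192,145,.058),("crestL",243,15,.028),("crestR",380,16,.028)):
    p=ray(c,u,v,z);print(n,p.round(4),"rest",f(p),((p[:2]-O)@Y).round(4))
P=pts(c);m=P[150:195,255:365].reshape(-1,3);m=m[m[:,2]>.05];print(m.mean(0),((m[:,:2]-O)@X).mean())
e=ctrl.get_obs()["ee_pos"];print("tcp",f(e),((e[:2]-O)@Y))
E
```

```text
jL [0.4548 0.4129 0.034 ] rest -0.0548 0.0533
jR [0.4443 0.3114 0.034 ] rest -0.0555 -0.0486
lipL [0.4016 0.4208 0.019 ] rest -0.1085 0.0561
lipR [0.3926 0.316  0.019 ] rest -0.1074 -0.049
hinge [0.5579 0.4246 0.07  ] rest 0.0467 0.0749
kend [0.4763 0.4421 0.058 ] rest -0.0362 0.0845
crestL [0.5655 0.3991 0.028 ] rest 0.0567 0.0502
crestR [0.5552 0.2986 0.028 ] rest 0.0561 -0.0508
[0.45031156 0.36088481 0.05347221] -0.054252314754053864
tcp -0.093 -0.008214621139417531
```

Emit:
servo_tool(
  plan=[
    [60, 0.002, -0.009, 0.02, 0, 0, 0],
    [60, 0, 0, 0.025, 0, 0, 0],
    [60, 0, 0, 0.018, 0, 0, 0],
    [60, 0, 0, 0.01, 0, 0, 0],
    [60, 0, 0, 0, 0, 0, 0],
    [60, 0.002, 0, 0, 0, 0, 0],
    [60, 0.002, 0, 0, 0, 0, 0],
    [60, 0, 0, 0, 0, 0, 0],
  ],
)

```text
time_s: 4.15
ee_pos: [0.4214, 0.3659, 0.0264]
eef_rot: [-3.141, -0.0, -0.096]
force: [-0.2, 0.0, 0.1]
grip_width: 0.0567
grip_force: 0.0
```

Emit:
servo_tool(
  plan=[
    [60, 0.002, 0, 0, 0, 0, 0],
    [60, 0.003, 0, 0, 0, 0, 0],
    [60, 0.004, 0, 0, 0, 0, 0],
    [60, 0.004, 0, 0, 0, 0, 0],
    [60, 0.004, 0, 0, 0, 0, 0],
    [60, 0.004, 0, 0, 0, 0, 0],
    [60, 0.004, 0, 0, 0, 0, 0],
    [60, 0.004, 0, 0, 0, 0, 0],
  ],
)

```text
time_s: 5.15
ee_pos: [0.4501, 0.3631, 0.026]
eef_rot: [3.142, 0.0, -0.096]
force: [-1.4, 0.1, 1.2]
grip_width: 0.0564
grip_force: 0.8
```

Emit:
servo_tool(
  plan=[
    [60, 0.004, 0, -0.0005, 0, 0, 0],
    [60, 0.004, 0, -0.0005, 0, 0, 0],
    [60, 0.004, 0, -0.0005, 0, 0, 0],
    [60, 0.004, 0, -0.0005, 0, 0, 0],
    [60, 0.004, 0, -0.0005, 0, 0, 0],
    [60, 0.004, 0, -0.0005, 0, 0, 0],
    [60, 0.004, 0, -0.0005, 0, 0, 0],
    [60, 0.004, 0, -0.0005, 0, 0, 0],
  ],
)

```text
time_s: 6.15
ee_pos: [0.482, 0.36, 0.03]
eef_rot: [-3.142, 0.0, -0.096]
force: [-1.5, 1.2, 1.3]
grip_width: 0.0563
grip_force: 0.8
```

```bash
python3 - <<'E'
from h import *
O=np.array([.5042,.3545]);a=-.096
X=np.array([np.cos(a),np.sin(a)])
o=ctrl.get_obs();print(o["ee_pos"],(o["ee_pos"][:2]-O)@X,o["force"])
c=snap("wrist");cv2.imwrite("pics/w2.png",c["pixels"][...,::-1])
E
```

```text
[0.4820481  0.36001305 0.03002774] -0.02257834266078108 [-1.52594213  1.18355898  1.28154331]
```

View pics/w2.png

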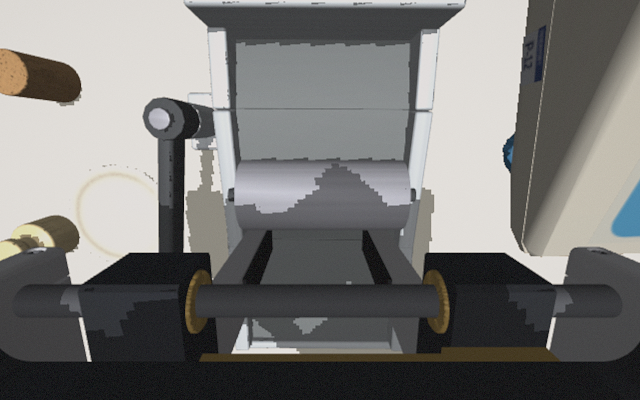

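The roller (230–415, row 195) sits square against both fingertips partway up the slope. I carry on.

Emit:
servo_tool(
  plan=[
    [60, 0.004, 0, -0.0006, 0, 0, 0],
    [60, 0.004, 0, -0.0006, 0, 0, 0],
    [60, 0.004, 0, -0.0006, 0, 0, 0],
    [60, 0.004, 0, -0.0006, 0, 0, 0],
    [60, 0.004, 0, -0.0006, 0, 0, 0],
    [60, 0.004, 0, -0.0006, 0, 0, 0],
    [60, 0.004, 0, -0.0006, 0, 0, 0],
    [60, 0.004, 0, -0.0006, 0, 0, 0],
  ],
)

```text
time_s: 7.2
ee_pos: [0.5139, 0.3569, 0.0348]
eef_rot: [3.142, 0.0, -0.096]
force: [-1.4, -0.5, 1.2]
grip_width: 0.0566
grip_force: 0.8
```

Emit:
servo_tool(
  plan=[
    [60, 0.004, 0, -0.0006, 0, 0, 0],
    [60, 0.004, 0, -0.0006, 0, 0, 0],
    [60, 0.004, 0, -0.0006, 0, 0, 0],
    [60, 0.003, 0, -0.0006, 0, 0, 0],
    [60, 0.003, 0, -0.0006, 0, 0, 0],
    [60, 0.003, 0, -0.0006, 0, 0, 0],
    [60, 0.003, 0, -0.0006, 0, 0, 0],
    [60, 0.003, 0, -0.0006, 0, 0, 0],
  ],
)

```text
time_s: 8.2
ee_pos: [0.5407, 0.3543, 0.0396]
eef_rot: [3.142, -0.0, -0.096]
force: [-0.2, -0.6, 0.3]
grip_width: 0.0565
grip_force: 0.0
```

```bash
python3 - <<'E'
from h import *
O=np.array([.5042,.3545]);a=-.096
X=np.array([np.cos(a),np.sin(a)]);Y=np.array([-X[1],X[0]])
o=ctrl.get_obs();print(o["ee_pos"],(o["ee_pos"][:2]-O)@X,o["force"])
for n in("top","scene"):
    c=snap(n);P=pts(c).reshape(-1,3);x=(P[:,:2]-O)@X;y=(P[:,:2]-O)@Y
    m=(x>.02)&(x<.088)&(abs(y)<.04)&(P[:,2]>.057)&(P[:,2]<.072)
    print(n,m.sum(),np.median(x[m]),P[m,2].max())
E
```

```text
[0.54071266 0.35434418 0.03962989] 0.03635947417351055 [-0.1522946  -0.63411395  0.28038055]
top 14 0.08509401827569378 0.06418032834535414
scene 276 0.06147299859987918 0.07187498814955451
```

Emit:
servo_tool(
  plan=[
    [60, -0.006, 0, 0, 0, 0, 0],
    [60, -0.01, 0, 0, 0, 0, 0],
    [60, -0.01, 0, -0.02, 0, 0, 0],
    [60, -0.006, 0, -0.03, 0, 0, 0],
    [60, 0, 0, -0.03, 0, 0, 0],
    [0, 0, 0, 0, 0, 0, 0],
    [0, 0, 0, 0, 0, 0, 0],
    [0, 0, 0, 0, 0, 0, 0],
  ],
)

```text
time_s: 9.3
ee_pos: [0.5081, 0.3572, 0.1183]
eef_rot: [3.14, 0.002, -0.096]
force: [-0.4, 0.6, 0.3]
grip_width: 0.0301
grip_force: 0.0
```

```bash
python3 - <<'E'
from h import *
O=np.array([.5042,.3545]);a=-.096
X=np.array([np.cos(a),np.sin(a)]);Y=np.array([-X[1],X[0]])
o=ctrl.get_obs();e=o["ee_pos"];print(e,(e[:2]-O)@X,(e[:2]-O)@Y,o["qpos"].round(2))
c=snap("wrist");cv2.imwrite("pics/w3.png",c["pixels"][...,::-1]);np.savez("w3.npz",**c)
P=pts(c).reshape(-1,3);x=(P[:,:2]-O)@X;y=(P[:,:2]-O)@Y
m=(x>.0)&(x<.088)&(abs(y)<.04)&(P[:,2]>.058)&(P[:,2]<.07)
print(m.sum(),np.median(x[m]),np.percentile(P[m,2],98))
A=np.c_[y[m],np.ones(m.sum())];print(np.linalg.lstsq(A,x[m],rcond=None)[0])
for t in (-.12,0,.2,.4,.6,.8,1.0,1.2,1.4,1.57):
    d=-np.array([np.cos(t),np.sin(t)]);n=np.array([np.sin(t),-np.cos(t)])
    h=.004+8e-3*abs(np.sin(t))+12.5e-3*np.cos(t)
    print(t,(np.array([.048,.075])+.06*d-n*h).round(4))
E
```

```text
[0.50810644 0.35722336 0.11834016] 0.0036274145543464895 0.0030852650200148555 [0.55 0.54 1.4  0.   1.21 2.22]
4050 0.07323830466166234 0.06514610609946975
[0.01060811 0.07337332]
-0.12 [-0.0095  0.0994]
0 [-0.012   0.0915]
0.2 [-0.0143  0.0806]
0.4 [-0.0145  0.0688]
0.6 [-0.0122  0.0567]
0.8 [-0.007   0.0448]
1.0 [0.0009 0.034 ]
1.2 [0.0114 0.0249]
1.4 [0.024  0.0183]
1.57 [0.0359 0.015 ]
```

View pics/w3.png

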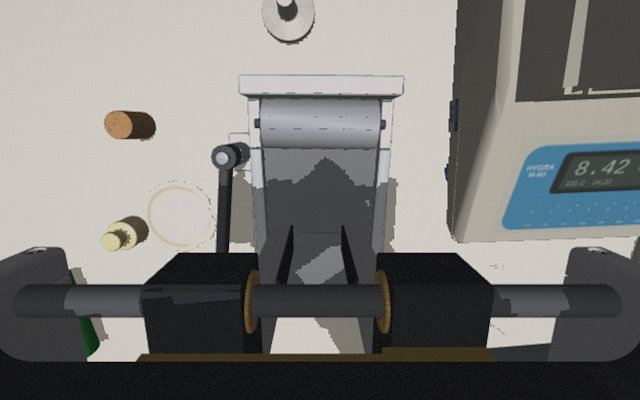

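The roller lies in the seat against the stop (258–384, row 123), x = 0.073, top z = 0.065. The keeper (222,157 to 223,250) is still open. Next I go outside the bar with shut fingers and come down.

Emit:
servo_tool(
  plan=[
    [0, -0.003, -0.025, 0, 0, 0, 0],
    [0, -0.004, -0.045, 0, 0, 0, 0],
    [0, -0.003, -0.045, 0, 0, 0, 0],
    [0, 0, 0, 0, 0, 0, 0],
    [0, 0, 0, 0.025, 0, 0, 0],
    [0, 0, 0, 0.03, 0, 0, 0],
    [0, 0, 0, 0.013, 0, 0, 0],
    [0, 0, 0, 0, 0, 0, 0],
  ],
)

```text
time_s: 10.35
ee_pos: [0.5097, 0.4722, 0.051]
eef_rot: [3.141, 0.001, -0.097]
force: [0.0, -0.1, 0.2]
grip_width: 0.0006
grip_force: 0.0
```

```bash
cat > st.py <<'E'
from h import *
O=np.array([.5042,.3545]);a=-.096
X=np.array([np.cos(a),np.sin(a)]);Y=np.array([-X[1],X[0]])
o=ctrl.get_obs();e=o["ee_pos"];print("rest",((e[:2]-O)@X).round(4),((e[:2]-O)@Y).round(4),e[2].round(4),o["force"].round(1),o["grip_width"],o["qpos"].round(2))
E
python3 st.py
```

```text
rest -0.0058 0.1177 0.051 [ 0.  -0.1  0.2] 0.0005997375615048633 [ 0.69  0.77  1.19 -0.    1.19  2.36]
```

Emit:
servo_tool(
  plan=[
    [0, -0.003, 0.01, 0.003, 0, 0, 0],
    [0, -0.001, 0.009, 0, 0, 0, 0],
    [0, -0.002, 0.008, 0, 0, 0, 0],
    [0, -0.002, 0.01, 0, 0, 0, 0],
    [0, 0, 0.012, 0, 0, 0, 0],
    [0, 0.002, 0.012, 0, 0, 0, 0],
    [0, 0.005, 0.012, 0, 0, 0, 0],
    [0, 0, 0, 0, 0, 0, 0],
  ],
)

```text
time_s: 11.35
ee_pos: [0.5022, 0.3992, 0.0486]
eef_rot: [3.141, 0.0, -0.097]
force: [-0.4, 0.2, -0.4]
grip_width: 0.0011
grip_force: 0.0
```

```bash
python3 st.py
```

```text
rest -0.0062 0.0443 0.0486 [-0.4  0.2 -0.4] 0.0010538913193020602 [ 0.61  0.66  1.38 -0.    1.1   2.28]
```

Emit:
servo_tool(
  plan=[
    [0, 0.007, 0.01, 0, 0, 0, 0],
    [0, 0.01, 0.009, 0, 0, 0, 0],
    [0, 0.006, 0.004, 0, 0, 0, 0],
    [0, 0.006, 0.003, 0, 0, 0, 0],
    [0, 0.006, 0.002, 0, 0, 0, 0],
    [0, 0.003, 0.001, 0, 0, 0, 0],
    [0, 0, 0, 0, 0, 0, 0],
    [0, 0, 0, 0, 0, 0, 0],
  ],
)

```text
time_s: 12.35
ee_pos: [0.5367, 0.3679, 0.0486]
eef_rot: [3.142, 0.0, -0.096]
force: [0.7, 1.1, 0.2]
grip_width: 0.0006
grip_force: 0.0
```

```bash
python3 st.py; python3 - <<'E'
from h import *
c=snap("wrist");cv2.imwrite("pics/w4.png",c["pixels"][...,::-1])
E
```

```text
rest 0.031 0.0164 0.0486 [0.7 1.1 0.2] 0.0006053302365490122 [ 0.54  0.68  1.35 -0.    1.12  2.21]
```

View pics/w4.png

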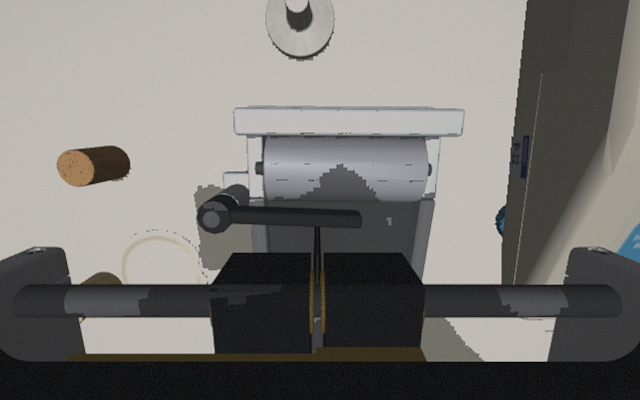

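The bar is nearly across: hinge at (215,215), end at (360,218), with the finger behind it at (318,228). I push the last few millimetres gently.

Emit:
servo_tool(
  plan=[
    [0, 0.002, 0, 0, 0, 0, 0],
    [0, 0.002, 0, 0, 0, 0, 0],
    [0, 0.001, 0, 0, 0, 0, 0],
    [0, 0.001, 0, 0, 0, 0, 0],
    [0, 0, 0, 0, 0, 0, 0],
    [0, 0, 0, 0, 0, 0, 0],
    [0, 0, 0, 0, 0, 0, 0],
    [0, 0, 0, 0, 0, 0, 0],
  ],
)

```text
time_s: 13.4
ee_pos: [0.5404, 0.3674, 0.0484]
eef_rot: [3.14, 0.005, -0.096]
force: [-18.1, -2.7, 7.8]
grip_width: 0.0003
grip_force: 9.0
```

```bash
python3 st.py
```

```text
rest 0.0348 0.0163 0.0484 [-18.1  -2.7   7.8] 0.0003386285589991744 [0.54 0.68 1.33 0.   1.13 2.21]
```

The force rose to 18 N, so the bar is at its end. I back off and lift clear.

Emit:
servo_tool(
  plan=[
    [0, -0.006, 0, 0, 0, 0, 0],
    [0, -0.012, 0, 0, 0, 0, 0],
    [0, -0.01, 0, 0, 0, 0, 0],
    [0, 0, 0, -0.03, 0, 0, 0],
    [0, 0, 0, -0.04, 0, 0, 0],
    [0, 0, 0, -0.02, 0, 0, 0],
    [0, 0, 0, 0, 0, 0, 0],
    [0, 0, 0, 0, 0, 0, 0],
  ],
)

```text
time_s: 14.4
ee_pos: [0.5143, 0.3697, 0.1373]
eef_rot: [3.141, 0.001, -0.096]
force: [-0.6, -0.2, 0.4]
grip_width: 0.0003
grip_force: 0.0
```

```bash
python3 - <<'E'
from st import *
c=snap("wrist");cv2.imwrite("pics/w5.png",c["pixels"][...,::-1])
P=pts(c).reshape(-1,3);x=(P[:,:2]-O)@X;y=(P[:,:2]-O)@Y
m=(x>.06)&(x<.088)&(abs(y)<.04)&(P[:,2]>.058)&(P[:,2]<.07)
print("roller",m.sum(),np.polyfit(y[m],x[m],1),np.percentile(P[m,2],98))
b=(x>.03)&(x<.055)&(y>0)&(y<.06)&(P[:,2]>.058)&(P[:,2]<.066)
print("bar",b.sum(),np.polyfit(y[b],x[b],1))
E
```

```text
rest 0.0086 0.0161 0.1373 [-0.6 -0.2  0.4] 0.00027129749462138117 [ 0.57  0.54  1.34 -0.    1.26  2.23]
roller 3273 [0.006124  0.0740424] 0.06520036623620933
bar 709 [0.00304353 0.0479157 ]
```

View pics/w5.png

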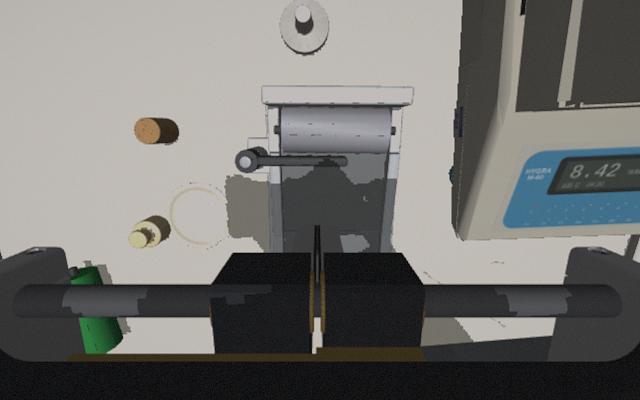

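The roller is seated (280–390, row 130; x = 0.074) and the bar stands square behind it (250–345, row 160; slope 0.003 rad). The bystanders look untouched and the gripper is clear, so I hand in.

```bash
python3 -c "
from station import ctrl
print(ctrl.hand_in())"
```

```text
the job is handed in; nothing more can be done
None
```

I pushed the roller up into its seat and swung the keeper bar fully across behind it. My last measurements put the roller at x = 0.074 m and the bar square to within about 0.003 rad. The job is handed in at about 14.5 s, and no verdict was returned.

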